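Index the dip-pot carousel and crack a stuck lid

TASK

Turn the dip-pot carousel one stop anticlockwise (seen from above), no further, so that the next lidded pot clicks in at the brass pointer by the drip tray. The lid of that pot is stuck on its rubber seal: pull it free by its handle without letting it fly open, and finish while still holding it slightly ajar, with a gap of 10 to 25 mm at its front edge, so that the fumes can drift off. Keep the other lids shut and leave everything else on the bench where it is.

Things in the scene. Friction and masses are not known exactly. Their poses are not given: they have to be found in the camera images.
- carousel: Fixed base of the dip-pot carousel: grey disc 260 mm across with a steel drip tray and a small brass pointer on one side. Origin on the bench at the turning axis, z up; its -x axis points from the axis to pointer and tray (pointer 160 mm from the axis, 62 mm high; tray 180 to 265 mm, 24 mm high).
- turntable (a joint): Angle of the turning part (280 mm across, six places on a circle of 100 mm radius), rad, growing anticlockwise from above. A spring detent stops it every 1.047 rad: it starts in the stop at 0, with a lidded pot at the pointer; 1.047 is the next stop anticlockwise. Leaving a stop takes about 0.3 N m; past 0.6 rad it pulls itself into the next and centres there.
- hub_grip (a point): Centre of the black T-bar handle on the central column, on the turning axis, 172 mm above the bench. The bar is 66 mm long (this point's x axis), 14 wide (y), 18 high, turns with the turntable and points at the pointer at the start. Its centre is 51 mm above the lid tops; under it only a steel neck 11 mm thick, from 46 mm below the bar's centre a column 22 mm thick.
- lid_b (a joint): Opening angle of the lid to be opened, rad, 0 shut. Its pot stands 60 degrees clockwise (from above) of the pointer at the start and is at the pointer when the turntable is at 1.047. The lid, a steel disc 80 mm across, is hinged at the side nearest the column and opens upward; its front edge is 82 mm from the hinge: 0.1 rad is a gap of 8 mm there, 0.3 rad 24 mm.
- lid_grip (a point): Centre of the bridge handle on that lid: a level round steel bar 9 mm thick, 35 mm clear between its feet, 28 mm above the lid's flat top (149 mm above the bench when shut), 128 mm from the turning axis. x: outward from the axis (tilts with the lid); y: along the bar. It lies 70 mm outward of the hinge and 35 mm above it and moves on that arc: at 0.2 rad 13 mm higher, 8 mm nearer the column.
- lid_hinge (a point): Hinge of that lid, 58 mm from the turning axis, 114 mm above the bench, between pot and column; y axis along the hinge. The rubber seal sticks: about 13 N upward at the handle starts the lid, 9 N moves it at 0.05 rad, 6 N at 0.1, under 2.5 N from 0.2 rad on. Let go, the lid falls shut and sticks again.
- lid_a (a joint): Opening angle of the same kind of lid on the pot that stands at the pointer at the start, rad, 0 shut; to stay shut.
- lid_c (a joint): Lid of the pot 120 degrees clockwise of the pointer at the start, rad, 0 shut; to stay shut.
- lid_d (a joint): Lid of the pot opposite the pointer at the start, rad, 0 shut; to stay shut. (Of the other two places one holds a pot without lid, with a brass dip basket hooked in it; one is empty.)
- bowl: Small white ceramic bowl, 96 mm across, 36 mm high; origin under its centre. To be left alone.
- brush: Bench brush lying bristles down, 125 x 34 x 38 mm; origin under its centre. To be left alone.
- tongs: Copper pickle tongs lying flat, 170 mm long, 12 mm high; origin under the middle. To be left alone.
- solder_block: Black soldering block, 170 x 110 x 35 mm, with a small white crucible on it; origin under its centre. To be left alone.
- jar: Small glass jar with steel lid, 64 mm across, 85 mm high; origin under its centre. To be left alone.
- tin: Flat round tin, 74 mm across, 36 mm high; origin under its centre. To be left alone.

How it is judged:
On the way, in this order (a step that is already met when the one before it is completed fails the run):
1. the turntable sits in the next stop anticlockwise, the next pot at the pointer, all lids still shut (value of joint turntable between 0.9772 and 1.1172 rad and velocity of joint turntable between -0.15 and 0.15 rad/s and value of joint each of lid_b, lid_a, lid_c, lid_d below 0.04 rad), for 0.2 s.
2. the lid of that pot has broken free of its seal (value of joint turntable between 0.9572 and 1.1372 rad and value of joint lid_b above 0.09 rad and value of joint each of lid_a, lid_c, lid_d below 0.04 rad), for 0.1 s.
At the end, for the whole second after the job is handed in: The turntable rests in the next stop (1.047 rad within 0.07), the fingers carry the lid of the pot at the pointer with it still at 0.10 to 0.33 rad (a gap of 8 to 27 mm at its front edge), and the other three lids are shut (under 0.04 rad) (value of joint turntable between 0.9772 and 1.1172 rad and value of joint lid_b between 0.1 and 0.33 rad and velocity of joint lid_b between -0.1 and 0.1 rad/s and contact force between the fingers and lid_b above 0.8 N and value of joint each of lid_a, lid_c, lid_d below 0.04 rad); the arm keeps its last pose, push and grip.
It fails at once if the lid flies open (past 0.5 rad) (value of joint lid_b above 0.5 rad).
It fails at once if another lid is opened (value of joint any of lid_a, lid_c, lid_d above 0.1 rad).
It fails at once if the turntable is turned well past the next stop, or the wrong way out of its stop (value of joint turntable above 1.5472 rad or value of joint turntable below -0.5 rad).
It fails at once if something else on the bench is knocked out of its place (40 mm) (distance of any of bowl, brush, tongs, solder_block, jar, tin from where it was at the start of the episode above 0.04 m).
It also fails if it takes over 45 s, if anything falls off the work surface, if the arm or the gripper's body presses on something with over 40 N, if the wrist force passes 120 N, or if a joint passes its speed limit or range.

ROBOT

A 7-joint arm with a two-finger parallel gripper is mounted at the origin on the work surface. World frame = base frame: x ahead of the robot, y to its left, z up, the work surface at z = 0. Lengths are in m, angles in rad, forces in N, time in s.
With the tool pointing down it reaches from about 0.4 to 0.85 m from the base axis. Payload 10.4 kg.
Tool frame: the origin (TCP) lies midway between the tips of the shut fingers; the grasp point (between the pads) lies 19 mm behind it (manip.tcp_to_grasp is the distance from the TCP to the grasp point, in m); x points along the fingers, y is the direction in which the jaws open and shut, and the axes are right-handed (so a half turn about x gives the same grasp; the last joint's range is limited). The gripper opens to 85 mm and grips with 20 to 120 N. Pads are 22 mm wide; open, the fingers measure 114 mm over their backs; the gripper's body (76 mm by 85 mm) begins 54 mm behind the grasp point. The pads swing forward as they close: fully open they stand 13 mm farther back than shut.
Start: joints at [1.099, 0.332, -0.065, 1.46, 0.022, 1.35, -0.088], TCP at [0.271, -0.563, 0.21] pointing down, gripper open.
Joint ranges: [-2.6, 2.6], [-0.5, 2.12], [-1.47, 1.34], [0.16, 2.42], [-1.27, 4.41], [0.06, 2.06], [-2.6, 2.6]. Speed limits (rad/s): [2.22, 2.22, 2.79, 2.79, 3.14, 3.14, 3.14].

INTERFACE

Orientations are given as a unit quaternion [x, y, z, w].
In Python, from workcell import monitor, viewer, manip gives the robot as it stands. The module is installed in compiled form; this text tells all that it offers.
- The arm moves only by the tool send_rows, never from a script. Its arguments are lists of equal length, an entry for each row: "grip": the closure in counts, from 0 (fully open) to 255 (shut); "offset": the shift along the tool's x, y, z in mm, a list of three; "twist": the turn about the tool's x in degrees. In form: {"grip": [grip, ...], "offset": [[tx, ty, tz], ...], "twist": [twist, ...]}. A call has exactly 5 rows; each row is the pose to reach, as a shift and turn from the pose commanded when the call began, along the tool's axes at that moment; what a row does not reach only later rows make up. A row lasts 1/12 s, in which the tool goes at most 41.7 mm and 7.16 degrees, less where a joint would pass 70% of its speed; a pose out of reach is approached as far as the arm can. A call with a gripper value outside its range is refused whole. The fingers move at their own pace and stop on an object; "newtons" is the grip in N (left out, the last holds). Time passes only in rows, so rows that repeat a pose let the fingers close, or fill a call up. It gives the time, the measured TCP pose, the force and the opening at its end, in the units of the state.
- monitor.get_obs(): the state, without advancing time (a new reading comes with each control period).
- viewer.camera(name): name is "side" or "top" or "wrist"; returns (picture, depth): 480x640x3 uint8, blue, green, red; 480x640 float32, m along the optical axis (not along the pixel's ray), 0 where there is no reading.
- viewer.camera_model(name): a dict with "camera_matrix" (3x3 intrinsics, pixels), "distortion" ([k1, k2, p1, p2, k3] as OpenCV has them; the pictures are not rectified), "R" (3x3) and "t" (3): a world point X has camera coordinates R X + t; the wrist camera has in their place "mount" (4x4, takes a point from camera to tool coordinates, whose origin is the TCP and whose axes are the tool frame's). Camera axes: x right, y down, z forward; pixel columns grow to the right and rows downward; lengths in m; the calibration is good to about 2 mm. A picture is of the moment at which its call begins: read the wrist's pose just before it. camera_model takes no time and is no camera call.
- manip.hand_in(): hands the job in, once; it reports no verdict.
Trained networks look in the newest picture that a camera, given by its name, has taken for a name from the list of things; names that differ only in an ending like _2 or _b are one class to them, and where a whole thing is asked for, a point or a joint stands for the part that bears it (a point fixed in the world has none). Each returns a list of dicts, best first, with "score" (0 to 1); they miss things now and then, are a little off and sometimes report something else, mostly with a low value. They report only what shows in the picture. A call takes as long as a camera call.
- viewer.recognise(target, camera): "box" ([left, top, width, height] in pixels, round what is visible of it).
- viewer.regions_of(target, camera): "region" (480x640 bool, what is visible of it) and "box" ([left, top, width, height] in pixels, round what is visible of it).
- viewer.spot_point(target, camera): "position" ([column, row] in pixels: a listed point, or the origin of a listed thing).
The state is a dict: "clock": time; "joint_pos": joint angles; "joint_velocities": joint speeds; "tau": joint torques, N m; "position": TCP position; "ee_rot": TCP orientation; "ft_force": force on the tool from outside, world axes, zero at the start; "torque": the same for the moment, N m; "grip_width": opening from 0.0 (shut) to 1.0 (fully open).
Only numpy, scipy, OpenCV 4.12 (cv2) and the standard library are available. Lean on these libraries where they do the work, as an engineer would, in place of code of your own. Each camera call takes 0.05 s, during which the arm holds its last target.

## Working session

There is one attempt and no reset: what is moved stays moved. The work goes in short steps, Python scripts to look and compute and a tool call to move; the robot and the scene stay as the last step left them, time stands still between calls to the robot, and variables do not carry over. Pictures are saved under pics/ and viewed, and the job is handed in when it is done.

Besides the shell and the picture viewer there is one more tool, called after "Request:" by a JSON object that holds its "name" and its "arguments". send_rows: Moves the arm, as the interface text tells. Its arguments: {"type":"object","properties":{"grip":{"type":"array","items":{"type":"number"}},"offset":{"type":"array","items":{"type":"array","items":{"type":"number"}}},"twist":{"type":"array","items":{"type":"number"}},"newtons":{"type":"number"}},"required":["grip","offset","twist"]}

```bash
mkdir -p pics; ls; python3 - <<'E'
from workcell import monitor, viewer, manip
import cv2
print(monitor.get_obs()); print(manip.tcp_to_grasp)
for n in ("side","top","wrist"):
    p,d=viewer.camera(n); cv2.imwrite(f"pics/{n}0.png",p); print(n,viewer.camera_model(n))
    for t in ("hub_grip","lid_grip","carousel","lid_hinge"):
        print(n,t,[(x['position'],round(x['score'],2)) for x in viewer.spot_point(t,n)])
E
```

```text
pics
{'clock': 0.0, 'joint_pos': array([ 1.09936813,  0.33289736, -0.06469934,  1.4609827 ,  0.02160541,
        1.349901  , -0.0884988 ]), 'joint_velocities': array([ 3.91717503e-04, -7.94363778e-05, -4.49390494e-04, -2.84852858e-04,
        2.52445035e-04,  1.72837319e-03,  6.45539611e-04]), 'tau': array([-5.79348907e-04, -6.25443435e+01,  4.91358095e-02, -3.91604948e+01,
        1.61987019e-02,  1.01132621e-02,  3.45748117e-05]), 'position': array([ 0.27099874, -0.56271684,  0.20888029]), 'ee_rot': array([-0.68923034, -0.15787211,  0.68951723, -0.15685638]), 'ft_force': array([ 0.74816449, -0.05007571,  1.3346634 ]), 'torque': array([-0.01502269,  0.03074753,  0.0181257 ]), 'grip_width': 1.0000209612660502}
0.0187
side {'camera_matrix': array([[556.88748036,   0.        , 317.07130968],
       [  0.        , 556.88748036, 252.85593194],
       [  0.        ,   0.        ,   1.        ]]), 'distortion': array([-0.10765471,  0.        ,  0.        ,  0.        ,  0.        ]), 'R': array([[-0.69015379, -0.72366219, -0.00088339],
       [-0.53599282,  0.51199365, -0.67124824],
      
[... 905 characters left out ...]
p lid_hinge []
wrist {'camera_matrix': array([[370.15590015,   0.        , 322.79756623],
       [  0.        , 370.15590015, 247.34014315],
       [  0.        ,   0.        ,   1.        ]]), 'distortion': array([0.00992342, 0.        , 0.        , 0.        , 0.        ]), 'mount': array([[-7.55891925e-04, -3.26282356e-01,  9.45272052e-01,
        -1.64560453e-01],
       [ 9.99999490e-01,  3.86892717e-04,  9.33199923e-04,
        -6.19052517e-04],
       [-6.70205542e-04,  9.45272275e-01,  3.26281897e-01,
        -8.32164996e-02],
       [ 0.00000000e+00,  0.00000000e+00,  0.00000000e+00,
         1.00000000e+00]])}
wrist hub_grip []
wrist lid_grip []
wrist carousel []
wrist lid_hinge []
```

View pics/side0.png

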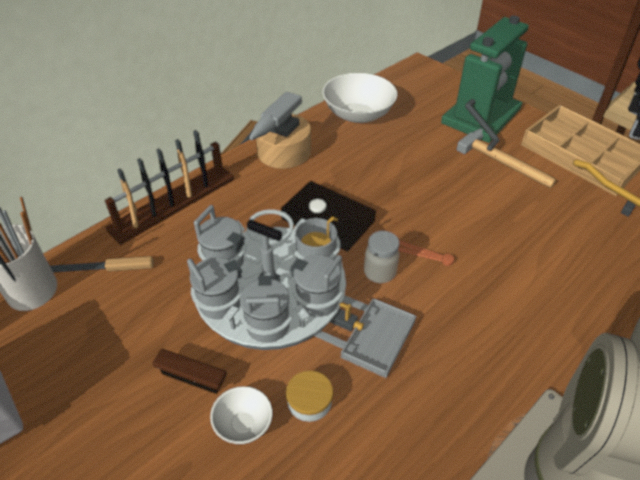

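View pics/top0.png

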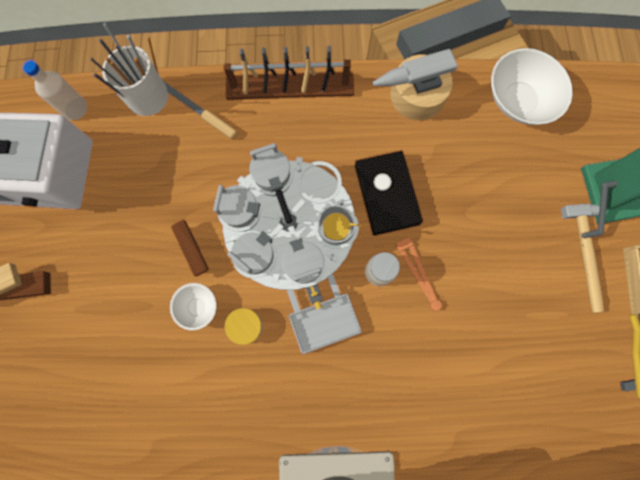

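```bash
cat > h.py <<'E'
import numpy as np,cv2
from workcell import monitor, viewer, manip
from scipy.spatial.transform import Rotation as Ro
def ray(n,px,obs=None):
    m=viewer.camera_model(n)
    u=cv2.undistortPoints(np.array([[px]],float),m['camera_matrix'],m['distortion'])[0,0]
    d=np.array([u[0],u[1],1.])
    if 'mount' in m:
        o=obs or monitor.get_obs(); Rt=Ro.from_quat(o['ee_rot']).as_matrix(); M=m['mount']
        return Rt@M[:3,3]+o['position'], Rt@M[:3,:3]@d
    R=m['R'];return -R.T@m['t'],R.T@d
def atz(n,px,z,obs=None):
    c,d=ray(n,px,obs); return c+d*(z-c[2])/d[2]
def tri(rs):
    A=0;b=0
    for c,d in rs:
        d=d/np.linalg.norm(d);P=np.eye(3)-np.outer(d,d);A=A+P;b=b+P@c
    return np.linalg.solve(A,b)
def proj(n,X,obs=None):
    m=viewer.camera_model(n)
    X=np.atleast_2d(X)
    if 'mount' in m:
        o=obs or monitor.get_obs(); T=np.eye(4);T[:3,:3]=Ro.from_quat(o['ee_rot']).as_matrix();T[:3,3]=o['position']
        W=np.linalg.inv(T@m['mount']);R,t=W[:3,:3],W[:3,3]
    else:R,t=m['R'],m['t']
    return cv2.projectPoints(X,cv2.Rodrigues(R)[0],t,m['camera_matrix'],m['distortion'])[0][:,0]
E
python3 - <<'E'
from h import *
print(tri([ray('side',(267,231.3)),ray('top',(282,207.7))]),atz('side',(267,231.3),.172),atz('top',(282,207.7),.172))
hub=atz('top',(282,207.7),.172)
print('carousel',atz('top',(287.1,223.2),0),atz('side',(270.7,295.1),0))
p=atz('top',(313,295),.062);print('pointer',p, np.linalg.norm((p-hub)[:2]),np.degrees(np.arctan2(*(p-hub)[1::-1])))
# bar ends
for px in ((293,228),(275,189)): print(atz('top',px,.172))
for n in ('top','side'):
    p,d=viewer.camera(n)
    c=(282,207) if n=='top' else (268,270)
    a=p[c[1]-75:c[1]+150,c[0]-100:c[0]+150]
    cv2.imwrite(f'pics/{n}crop.png',cv2.resize(a,None,fx=3,fy=2.6,interpolation=cv2.INTER_CUBIC)[:600])
    r=viewer.regions_of('hub_grip',n)
    for x in r[:2]:
        ys,xs=np.nonzero(x['region']);print(n,x['score'],x['box'],len(xs),xs.mean(),ys.mean())
E
```

```text
[0.58378838 0.085615   0.17538607] [0.58419671 0.08256886 0.172     ] [0.58667659 0.0873616  0.172     ]
carousel [0.59783348 0.09051123 0.        ] [0.58763158 0.08579128 0.        ]
pointer [0.4347202  0.03668523 0.062     ] 0.16018376973232784 -161.5568261844833
[0.54828447 0.06797291 0.172     ]
[0.62255817 0.09982808 0.172     ]
top 0.95 [212.7, 146.5, 146.6, 142.4] 14785 286.2790666215759 220.6129184984782
side 0.57 [188.7, 207.7, 159.7, 142.2] 17307 266.4910151961634 277.62760732651526
```

View pics/topcrop.png

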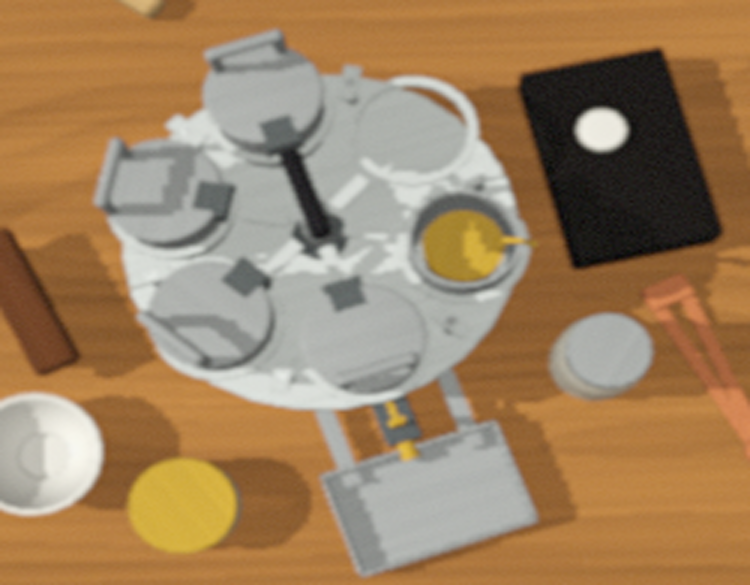

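View pics/sidecrop.png

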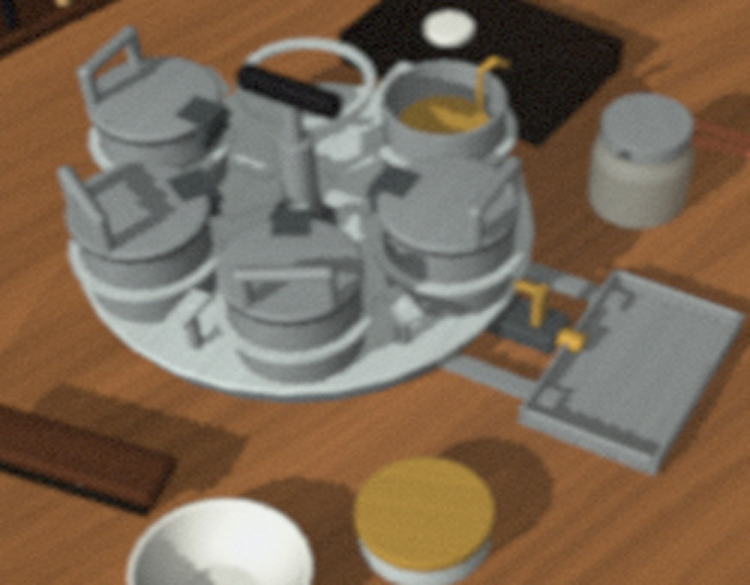

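```bash
cat >> h.py <<'E'
def st(o=None):
    o=o or monitor.get_obs();R=Ro.from_quat(o['ee_rot']).as_matrix()
    print('t%.2f'%o['clock'],'p',o['position'].round(4),'x',R[:,0].round(3),'jaw ang',np.degrees(np.arctan2(R[1,1],R[0,1])).round(1),'f',o['ft_force'].round(1),'tq',o['torque'].round(2),'g',round(o['grip_width'],3),'q',o['joint_pos'].round(2))
    return o,R
def go(X,jaw=None):
    o,R=st(); d=R.T@(np.array(X)-o['position'])*1000
    print('offset mm',d.round(1),'len',np.linalg.norm(d).round(1))
    if jaw is not None:
        a=np.degrees(np.arctan2(R[1,1],R[0,1])); print('twist',(-(jaw-a)+90)%180-90)
E
python3 -c "
from h import *
go((.585,.085,.30),110)"
```

```text
t0.95 p [ 0.2712 -0.5631  0.2097] x [ 0. -0. -1.] jaw ang -64.3 f [-0.5 -0.2 -0.1] tq [-0.05 -0.01 -0.02] g 1.003 q [ 1.1   0.33 -0.06  1.46  0.02  1.35 -0.09]
offset mm [ -90.3 -447.8 -563.9] len 725.7
twist 5.715847600672902
```

Request:
{"name": "send_rows", "arguments": {"grip": [0,0,0,0,0], "offset": [[-15,-24,-30],[-30,-48,-60],[-45,-72,-90],[-60,-96,-120],[-75,-120,-150]], "twist": [0,0,0,0,0]}}

```text
clock: 1.37
position: [0.3547, -0.3882, 0.2856]
ee_rot: [0.689, 0.157, -0.689, 0.157]
ft_force: [0.4, -0.6, -0.3]
grip_width: 1.002
```

Request:
{"name": "send_rows", "arguments": {"grip": [0,0,0,0,0], "offset": [[-3,-25,-32],[-6,-50,-64],[-9,-75,-96],[-12,-100,-128],[-15,-125,-160]], "twist": [1,2,3,4,5]}}

```text
clock: 1.78
position: [0.4446, -0.206, 0.3002]
ee_rot: [0.696, 0.127, -0.695, 0.127]
ft_force: [0.7, -1.1, 0.3]
grip_width: 1.005
```

```bash
python3 -c "
from h import *
go((.585,.085,.30),110)"
```

```text
t1.78 p [ 0.4446 -0.206   0.3002] x [ 0.001 -0.001 -1.   ] jaw ang -69.3 f [ 0.7 -1.1  0.3] tq [-0.05 -0.06 -0.03] g 1.005 q [ 0.71  0.02 -0.37  1.64  0.01  1.48 -0.87]
offset mm [ 1.000e-01 -2.227e+02 -2.340e+02] len 323.0
twist 0.6601211153287636
```

Request:
{"name": "send_rows", "arguments": {"grip": [0,0,0,0,0], "offset": [[0,-28,-29],[0,-56,-58],[0,-84,-87],[0,-112,-116],[0,-140,-145]], "twist": [0,0,0,0,0]}}

```text
clock: 2.2
position: [0.5308, -0.0238, 0.3001]
ee_rot: [0.696, 0.127, -0.695, 0.127]
ft_force: [1.9, -0.6, -0.1]
grip_width: 0.999
```

Request:
{"name": "send_rows", "arguments": {"grip": [0,0,0,0,0], "offset": [[0,-28,-29],[0,-56,-58],[0,-80,-86],[0,-80,-86],[0,-80,-86]], "twist": [0,0,0,0,0]}}

```text
clock: 2.62
position: [0.5825, 0.0823, 0.2991]
ee_rot: [-0.695, -0.129, 0.696, -0.128]
ft_force: [0.4, -0.4, -1.1]
grip_width: 0.999
```

```bash
python3 - <<'E'
from h import *
go((.585,.085,.30),110)
o=monitor.get_obs();p,d=viewer.camera('wrist');cv2.imwrite('pics/w1.png',p)
print(proj('wrist',[[.585,.085,.172]],o))
for t in ("hub_grip","lid_grip","carousel","lid_hinge"):
    print(t,[(x['position'],round(x['score'],2)) for x in viewer.spot_point(t,'wrist')])
E
```

```text
t2.62 p [0.5825 0.0823 0.2991] x [-0.001  0.001 -1.   ] jaw ang -69.0 f [ 0.4 -0.4 -1.1] tq [-0.04 -0.01  0.  ] g 0.999 q [ 0.29  0.28 -0.63  1.39  0.16  1.53 -1.54]
offset mm [-0.9 -1.7 -3.3] len 3.8
twist 0.9607839410882093
[[321.30162832 223.13507052]]
hub_grip [([324.0, 218.7], 0.62)]
lid_grip [([197.9, 270.6], 0.66)]
carousel [([322.5, 181.1], 0.78)]
lid_hinge [([274.7, 230.7], 0.96)]
```

View pics/w1.png

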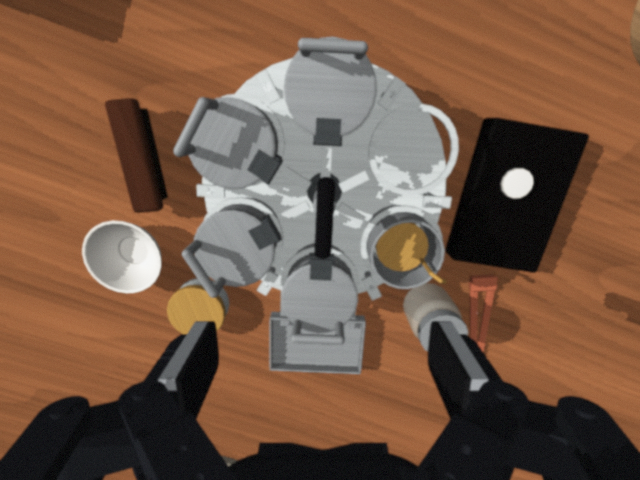

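```bash
python3 - <<'E'
from h import *
p=cv2.imread('pics/w1.png');a=p[150:290,250:400]
g=a.max(2); ys,xs=np.nonzero(g<28)
n,l,s,c=cv2.connectedComponentsWithStats((g<28).astype('uint8'));print(s,c)
k=1+np.argmax(s[1:,4]);pts=np.argwhere(l==k)[:,::-1]+[250,150]
r=cv2.minAreaRect(pts.astype(np.float32));print(r)
b=cv2.boxPoints(r);
for q in b: print(atz('wrist',q,.181))
h=atz('wrist',(324,218),.172);lg=atz('wrist',(201,270),.149)
hc=atz('wrist',r[0],.176);print('hub',h,hc,'lid',lg,np.hypot(*(lg-hc)[:2]),np.degrees(np.arctan2(*(lg-hc)[1::-1])))
E
```

```text
[[    0     0   150   140 19870]
 [   65    28    20    80  1130]] [[74.49698037 69.6829391 ]
 [74.55309735 66.28318584]]
((324.8509521484375, 217.57711791992188), (16.652217864990234, 79.18128967285156), 2.385944128036499)
[0.5587063  0.07625793 0.181     ]
[0.61985455 0.09611688 0.181     ]
[0.62382197 0.08408074 0.181     ]
[0.56292574 0.06330762 0.181     ]
hub [0.58970864 0.07995456 0.172     ] [0.59123666 0.07982193 0.176     ] lid [0.49828247 0.16622968 0.149     ] 0.12691248998710716 137.0902836565574
```

```bash
python3 - <<'E'
from h import *
for n,c in (('wrist',(324,217)),('top',(282,208))):
    p,d=viewer.camera(n)
    x0,y0=c[0]-40,c[1]-50
    g=p[y0:y0+100,x0:x0+80].max(2);nn,l,s,cc=cv2.connectedComponentsWithStats((g<(28 if n=='wrist' else 45)).astype('uint8'))
    k=1+np.argmax(s[1:,4]);pts=np.argwhere(l==k)[:,::-1]+[x0,y0]
    dd=np.array([d[y,x] for x,y in pts]);md=np.median(dd[dd>0]);
    W=[]
    for (x,y),z in zip(pts,dd):
        if abs(z-md)<.02:
            o,r=ray(n,(x,y));W.append(o+r*z)
    W=np.array(W);r=cv2.minAreaRect((W[:,:2]*1000).astype(np.float32))
    print(n,len(W),s[k],W.mean(0),np.median(W,0),r, np.percentile(W[:,2],[5,50,95]))
E
```

```text
wrist 1113 [  27   10   19   79 1117] [0.59293525 0.08549285 0.18062608] [0.59370397 0.08559679 0.18075757] ((590.6287231445312, 84.41860961914062), (63.43264389038086, 12.5972261428833), 19.17792320251465) [0.17878528 0.18075757 0.18216051]Traceback (most recent call last):
  File "<stdin>", line 6, in <module>
    return _wrapfunc(a, 'argmax', axis=axis, out=out, **kwds)
    return bound(*args, **kwds)
ValueError: attempt to get argmax of an empty sequence
```

```bash
python3 - <<'E'
from h import *
go((.588,.084,.23),-71.6)
o=monitor.get_obs();p,d=viewer.camera('wrist');cv2.imwrite('pics/w2.png',p)
n='wrist';x0,y0=284,157
g=p[y0:y0+120,x0:x0+80].max(2);nn,l,s,cc=cv2.connectedComponentsWithStats((g<28).astype('uint8'))
k=1+np.argmax(s[1:,4]);pts=np.argwhere(l==k)[:,::-1]+[x0,y0]
W=np.array([atz(n,q,.181,o) for q in pts]);r=cv2.minAreaRect((W[:,:2]*1000).astype(np.float32));print(r)
E
```

```text
t2.97 p [0.5824 0.0785 0.3   ] x [ 0.001 -0.001 -1.   ] jaw ang -69.4 f [-0.3 -0.1 -0. ] tq [ 0.01  0.02 -0.02] g 0.998 q [ 0.29  0.28 -0.63  1.39  0.16  1.53 -1.54]
offset mm [70.  -3.2 -7.2] len 70.5
twist 2.2158431601961865
((591.1862182617188, 84.52055358886719), (63.52401351928711, 12.519994735717773), 18.30280303955078)
```

Request:
{"name": "send_rows", "arguments": {"grip": [0,0,0,0,0], "offset": [[20,-3,-7],[40,-3,-7],[55,-3,-7],[55,-3,-7],[55,-3,-7]], "twist": [2,2,2,2,2]}}

```text
clock: 3.43
position: [0.5876, 0.0844, 0.2447]
ee_rot: [-0.697, -0.115, 0.698, -0.115]
ft_force: [-0.4, -0.3, 1.6]
grip_width: 0.999
```

```bash
python3 - <<'E'
from h import *
for i in range(2):
    o=monitor.get_obs();p,d=viewer.camera('wrist');cv2.imwrite('pics/w3.png',p)
st()
n='wrist';x0,y0=274,120
g=p[y0:y0+180,x0:x0+100].max(2);nn,l,s,cc=cv2.connectedComponentsWithStats((g<28).astype('uint8'))
k=1+np.argmax(s[1:,4]);pts=np.argwhere(l==k)[:,::-1]+[x0,y0];print(s[k])
W=np.array([atz(n,q,.181,o) for q in pts]);r=cv2.minAreaRect((W[:,:2]*1000).astype(np.float32));print(r)
go((.588,.084,.153),-71.6)
E
```

```text
t3.53 p [0.5884 0.0848 0.2461] x [ 0.002  0.    -1.   ] jaw ang -71.3 f [ 0.3 -0.5  0.7] tq [ 0.04 -0.01  0.01] g 1.001 q [ 0.28  0.31 -0.62  1.47  0.18  1.42 -1.59]
[  41   79   21   94 1665]
((592.259033203125, 84.89118194580078), (64.34888458251953, 12.870979309082031), 18.337085723876953)
t3.53 p [0.5884 0.0848 0.2461] x [ 0.002  0.    -1.   ] jaw ang -71.3 f [ 0.3 -0.5  0.7] tq [ 0.04 -0.01  0.01] g 1.001 q [ 0.28  0.31 -0.62  1.47  0.18  1.42 -1.59]
offset mm [93.1  0.6  0.8] len 93.1
twist 0.29072532268720863
```

View pics/w3.png

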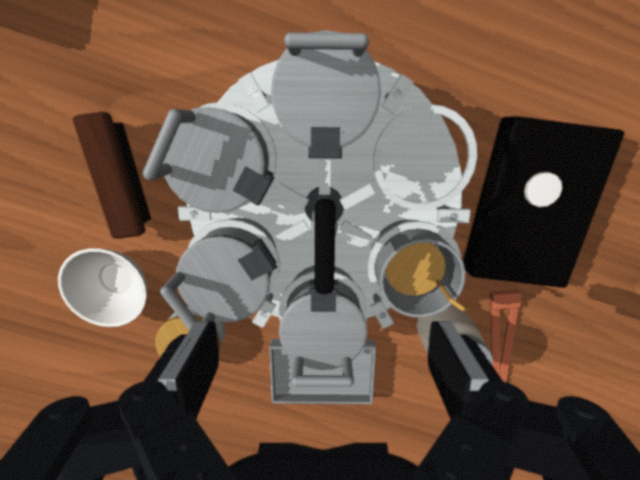

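Request:
{"name": "send_rows", "arguments": {"grip": [0,0,0,0,0], "offset": [[25,0,-1],[50,0,-2],[70,0,-2],[85,0,-2],[93,0,-2]], "twist": [0,0,0,0,0]}}

```text
clock: 3.95
position: [0.5897, 0.0853, 0.1509]
ee_rot: [-0.698, -0.115, 0.698, -0.115]
ft_force: [-0.3, -1.5, 0.1]
grip_width: 1.003
```

Request:
{"name": "send_rows", "arguments": {"grip": [150,200,255,255,255], "offset": [[0,0,0],[0,0,0],[0,0,0],[0,0,0],[0,0,0]], "twist": [0,0,0,0,0], "newtons": 50}}

```text
clock: 4.37
position: [0.5904, 0.0856, 0.1528]
ee_rot: [0.698, 0.115, -0.697, 0.115]
ft_force: [-0.1, 0.1, 0.6]
grip_width: 0.298
```

```bash
python3 - <<'E'
from h import *
p,d=viewer.camera('wrist');cv2.imwrite('pics/w4.png',p)
st()
E
```

```text
t4.42 p [0.5902 0.0856 0.1525] x [ 0.001 -0.    -1.   ] jaw ang -71.3 f [ 0.2 -0.3  0.1] tq [ 0.01  0.03 -0.03] g 0.205 q [ 0.27  0.37 -0.61  1.59  0.22  1.25 -1.62]
```

View pics/w4.png

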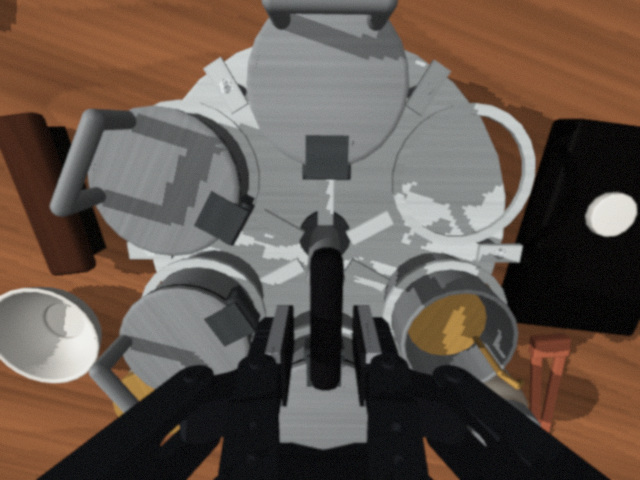

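Request:
{"name": "send_rows", "arguments": {"grip": [255,255,255,255,255], "offset": [[0,0,0],[0,0,0],[0,0,0],[0,0,0],[0,0,0]], "twist": [0,0,0,0,0]}}

```text
clock: 4.83
position: [0.5906, 0.0845, 0.1527]
ee_rot: [0.698, 0.114, -0.697, 0.115]
ft_force: [-0.5, -4.4, 7.1]
grip_width: 0.143
```

Request:
{"name": "send_rows", "arguments": {"grip": [255,255,255,255,255], "offset": [[0,0,0],[0,0,0],[0,0,0],[0,0,0],[0,0,0]], "twist": [-3,-6,-9,-12,-15]}}

```text
clock: 5.25
position: [0.5907, 0.0844, 0.1527]
ee_rot: [0.677, 0.205, -0.676, 0.206]
ft_force: [-0.2, -3.6, 5.7]
grip_width: 0.136
```

```bash
python3 - <<'E'
from h import *
st()
E
```

```text
t5.25 p [0.5907 0.0844 0.1527] x [ 0.002 -0.001 -1.   ] jaw ang -56.3 f [-0.2 -3.6  5.7] tq [-0.73  0.08 -0.54] g 0.136 q [ 0.3   0.38 -0.65  1.59  0.24  1.25 -1.37]
```

Request:
{"name": "send_rows", "arguments": {"grip": [255,255,255,255,255], "offset": [[0,0,0],[0,0,0],[0,0,0],[0,0,0],[0,0,0]], "twist": [-4,-8,-12,-16,-20]}}

```text
clock: 5.67
position: [0.5907, 0.0844, 0.1527]
ee_rot: [0.631, 0.319, -0.63, 0.321]
ft_force: [0.1, -3.8, 6.0]
grip_width: 0.141
```

Request:
{"name": "send_rows", "arguments": {"grip": [255,255,255,255,255], "offset": [[0,0,0],[0,0,0],[0,0,0],[0,0,0],[0,0,0]], "twist": [-5,-10,-15,-20,-24]}}

```text
clock: 6.08
position: [0.5908, 0.0843, 0.1527]
ee_rot: [0.55, 0.444, -0.55, 0.445]
ft_force: [0.3, -4.5, 6.4]
grip_width: 0.144
```

```bash
python3 - <<'E'
from h import *
st()
p,d=viewer.camera('wrist');cv2.imwrite('pics/w5.png',p)
st()
p,d=viewer.camera('top');cv2.imwrite('pics/t5.png',p)
p,d=viewer.camera('side');cv2.imwrite('pics/s5.png',p)
E
```

```text
t6.08 p [0.5908 0.0843 0.1527] x [ 0.002 -0.001 -1.   ] jaw ang -12.1 f [ 0.3 -4.5  6.4] tq [-0.88 -0.09  0.05] g 0.144 q [ 0.4   0.41 -0.78  1.58  0.3   1.27 -0.64]
t6.13 p [0.5908 0.0843 0.1527] x [ 0.002 -0.001 -1.   ] jaw ang -11.8 f [ 0.9 -5.2  5.9] tq [-1.11 -0.08  0.4 ] g 0.14 q [ 0.4   0.41 -0.78  1.58  0.3   1.27 -0.64]
```

View pics/w5.png

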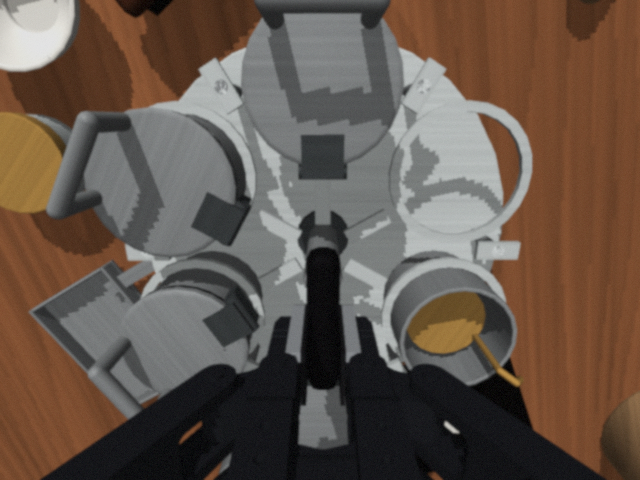

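View pics/s5.png

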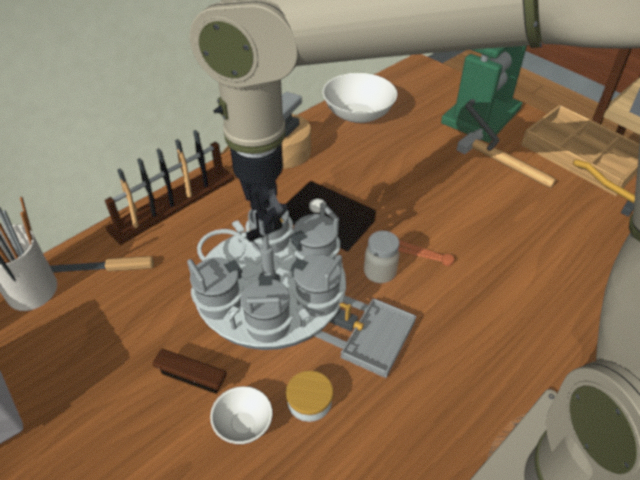

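Request:
{"name": "send_rows", "arguments": {"grip": [0,0,0,0,0], "offset": [[0,0,0],[0,0,0],[0,0,0],[0,0,0],[0,0,0]], "twist": [0,0,0,0,0]}}

```text
clock: 6.65
position: [0.5897, 0.0858, 0.1516]
ee_rot: [-0.551, -0.444, 0.551, -0.444]
ft_force: [-0.2, -0.5, 0.4]
grip_width: 0.842
```

Request:
{"name": "send_rows", "arguments": {"grip": [0,0,0,0,0], "offset": [[-10,0,0],[-35,0,0],[-65,0,0],[-90,0,0],[-110,0,0]], "twist": [0,0,0,0,0]}}

```text
clock: 7.07
position: [0.5901, 0.086, 0.2648]
ee_rot: [0.551, 0.443, -0.55, 0.444]
ft_force: [0.3, -0.4, 0.3]
grip_width: 1.002
```

```bash
python3 - <<'E'
from h import *
import math
a=math.radians(198.3); c=np.array([.590,.0845]);q=c+.128*np.array([math.cos(a),math.sin(a)]);print(q)
go((q[0],q[1],.23),18.3)
E
```

```text
[0.46847354 0.04430897]
t7.07 p [0.5901 0.086  0.2648] x [ 0.002  0.    -1.   ] jaw ang -12.3 f [ 0.3 -0.4  0.3] tq [-0.03  0.02  0.05] g 1.002 q [ 0.4   0.34 -0.8   1.42  0.25  1.48 -0.61]
offset mm [  34.5 -110.1   66.6] len 133.2
twist -30.566298241218476
```

Request:
{"name": "send_rows", "arguments": {"grip": [0,0,0,0,0], "offset": [[0,-28,17],[0,-56,34],[0,-84,51],[10,-110,66],[20,-110,66]], "twist": [-6,-12,-18,-24,-30]}}

```text
clock: 7.48
position: [0.4652, 0.0432, 0.2428]
ee_rot: [0.415, 0.571, -0.417, 0.573]
ft_force: [0.3, -0.2, -0.7]
grip_width: 0.998
```

```bash
python3 - <<'E'
from h import *
for i in range(2): p,d=viewer.camera('side')
cv2.imwrite('pics/s6.png',cv2.resize(p[190:400,170:430],(780,630),interpolation=cv2.INTER_CUBIC)[:600])
for i in range(2):
    o=monitor.get_obs();p,d=viewer.camera('wrist')
cv2.imwrite('pics/w6.png',p)
go((.4685,.0443,.135),18.3)
print(proj('wrist',[[.4685,.0443,.149]],o))
for t in ("lid_grip","lid_hinge"):
    for x in viewer.spot_point(t,'wrist'): print(t,x['position'],round(x['score'],2),atz('wrist',x['position'],.149 if t=='lid_grip' else .114,o))
E
```

```text
t7.68 p [0.4688 0.0448 0.2426] x [ 0.001  0.    -1.   ] jaw ang 17.5 f [-0.   1.2  0.4] tq [ 0.09 -0.05 -0.07] g 1.003 q [ 0.68  0.02 -0.87  1.76  0.01  1.37  0.12]
offset mm [107.6  -0.5   0.3] len 107.6
twist -0.7785978257641091
[[324.41006868 241.39881191]]
lid_grip [321.8, 237.8] 0.58 [0.46584045 0.04636449 0.149     ]
lid_grip [514.4, 251.4] 0.4 [0.60469163 0.07923083 0.149     ]
lid_grip [436.5, 197.9] 0.18 [0.53397147 0.09885024 0.149     ]
lid_hinge [409.2, 225.1] 0.63 [0.53421683 0.06774241 0.114     ]
```

View pics/w6.png

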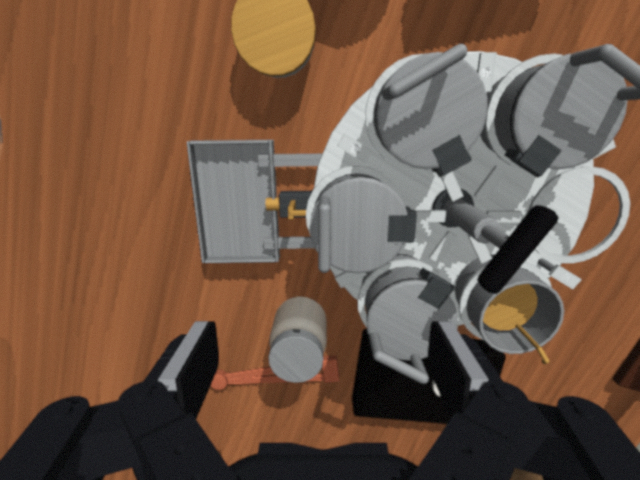

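View pics/s6.png

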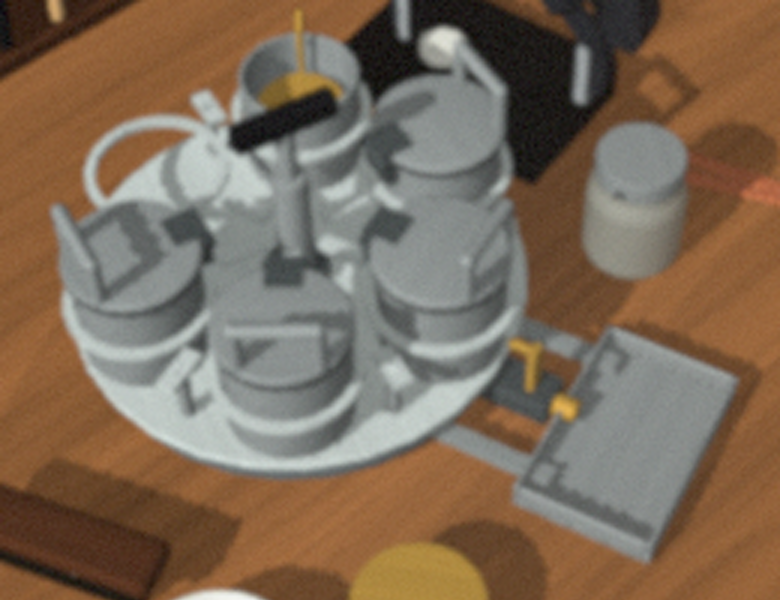

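Request:
{"name": "send_rows", "arguments": {"grip": [0,0,0,0,0], "offset": [[30,0,-2],[60,0,-2],[85,0,-2],[100,0,-2],[110,0,-2]], "twist": [-1,-1,-1,-1,-1]}}

```text
clock: 8.2
position: [0.4674, 0.047, 0.1301]
ee_rot: [0.412, 0.575, -0.412, 0.574]
ft_force: [0.3, -0.3, -0.8]
grip_width: 1.001
```

```bash
python3 - <<'E'
from h import *
for i in range(1):
    o=monitor.get_obs();p,d=viewer.camera('wrist')
cv2.imwrite('pics/w7.png',p)
go((.4685,.0443,.132),18.3)
E
```

```text
t8.25 p [0.4669 0.0468 0.1292] x [-0.003  0.001 -1.   ] jaw ang 18.7 f [-1.7 -0.2 -0.3] tq [-0.03  0.06  0.06] g 1.0 q [ 0.64  0.14 -0.88  1.92  0.11  1.14  0.05]
offset mm [-2.8  0.7  2.9] len 4.1
twist 0.3688763524287566
```

View pics/w7.png

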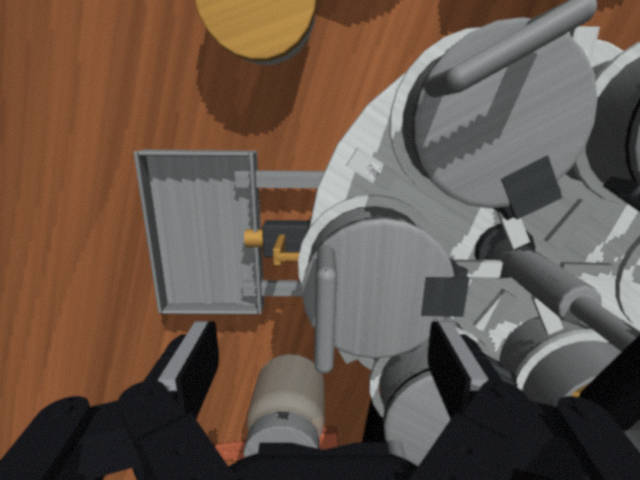

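```bash
python3 - <<'E'
from h import *
o,R=st()
for dz in (-11,0,11): print(proj('wrist',[o['position']+R@np.array([-.0187,0,dz/1000])],o))
E
```

```text
t8.25 p [0.4669 0.0468 0.1292] x [-0.003  0.001 -1.   ] jaw ang 18.7 f [-1.7 -0.2 -0.3] tq [-0.03  0.06  0.06] g 1.0 q [ 0.64  0.14 -0.88  1.92  0.11  1.14  0.05]
[[325.246729   297.62395204]]
[[325.17739948 319.77754903]]
[[325.11115102 341.0019198 ]]
```

Request:
{"name": "send_rows", "arguments": {"grip": [80,160,255,255,255], "offset": [[-1,0,-2],[-1,0,-2],[-1,0,-2],[-1,0,-2],[-1,0,-2]], "twist": [0,0,0,0,0], "newtons": 60}}

```text
clock: 8.67
position: [0.4675, 0.0482, 0.1334]
ee_rot: [0.412, 0.574, -0.412, 0.575]
ft_force: [0.3, -0.1, -0.2]
grip_width: 0.3
```

Request:
{"name": "send_rows", "arguments": {"grip": [255,255,255,255,255], "offset": [[0,0,0],[0,0,0],[0,0,0],[0,0,0],[0,0,0]], "twist": [0,0,0,0,0]}}

```text
clock: 9.08
position: [0.467, 0.0482, 0.1327]
ee_rot: [0.412, 0.575, -0.412, 0.575]
ft_force: [-1.2, -0.3, 0.1]
grip_width: 0.0
```

```bash
python3 - <<'E'
from h import *
for i in range(1):
    o=monitor.get_obs();p,d=viewer.camera('wrist')
cv2.imwrite('pics/w8.png',p)
st()
p,d=viewer.camera('side')
cv2.imwrite('pics/s8.png',cv2.resize(p[190:400,170:430],(780,630),interpolation=cv2.INTER_CUBIC)[:600])
E
```

```text
t9.13 p [0.4671 0.0482 0.1327] x [ 0. -0. -1.] jaw ang 18.7 f [-0.  -0.3  0.5] tq [-0.08 -0.02  0.  ] g -0.001 q [ 0.64  0.13 -0.88  1.92  0.11  1.14  0.05]
```

View pics/w8.png

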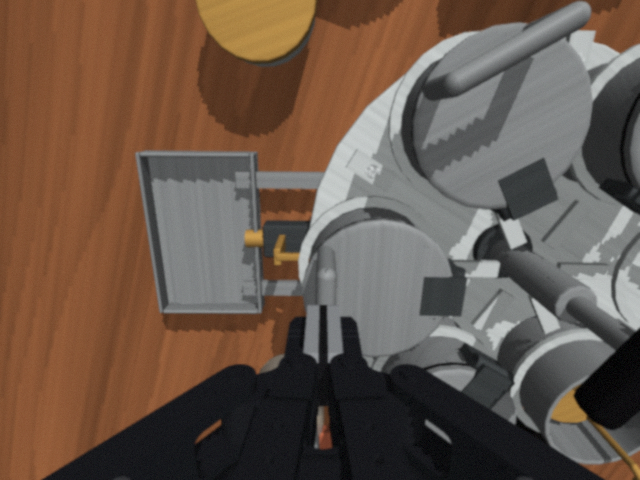

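View pics/s8.png

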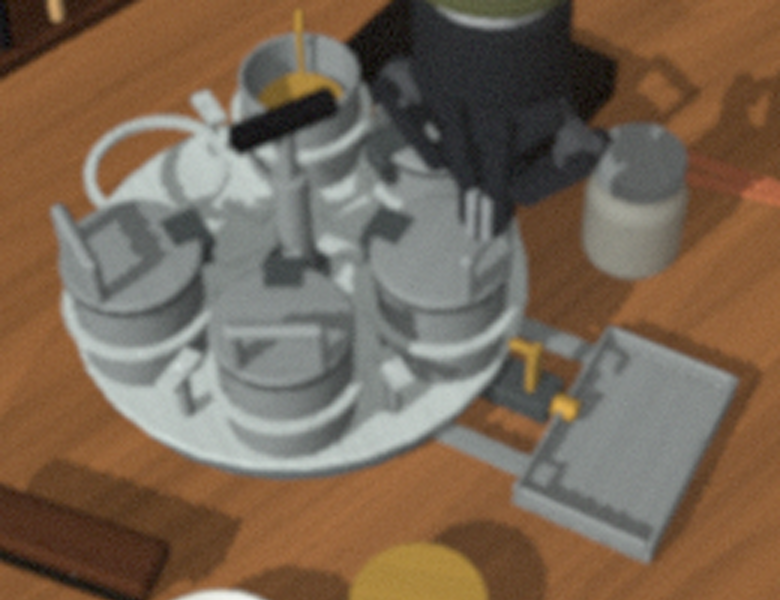

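```bash
python3 - <<'E'
from h import *
o,R=st()
m=viewer.camera_model('side');print(-m['R'].T@m['t'])
p,d=viewer.camera('side')
cv2.imwrite('pics/s9.png',cv2.resize(p[225:315,280:380],(800,720),interpolation=cv2.INTER_CUBIC)[:600])
a=np.radians(198.3);u=np.array([np.cos(a),np.sin(a)]);v=np.array([-u[1],u[0]]);c=np.array([.590,.0845])
E=[np.r_[c+.128*u+s*v*.022,.149] for s in (-1,0,1)]
for n in('side','wrist'):
    q=proj(n,np.array(E+[o['position'],o['position']-R[:,0]*.0187]),o);print(n,q.round(1), ((q-[280,225])*8).round() if n=='side' else '')
p,d=viewer.camera('wrist')
for r in range(250,320,8): print(r,d[r,310:345:5].round(3))
E
```

```text
t9.18 p [0.467  0.0482 0.1327] x [ 0. -0. -1.] jaw ang 18.7 f [0.1 0.8 0.2] tq [-0.01  0.02  0.02] g 0.001 q [ 0.64  0.13 -0.88  1.92  0.11  1.14  0.05]
[0.06046608 0.46678433 0.83013592]
side [[326.1 275.9]
 [332.4 266.6]
 [338.5 257.6]
 [331.1 274.9]
 [331.3 267.4]] [[369. 407.]
 [419. 333.]
 [468. 261.]
 [409. 399.]
 [411. 339.]]
wrist [[325.8 281.1]
 [325.3 325.1]
 [324.9 365.6]
 [324.9 300.4]
 [325.2 319.8]] 
250 [0.273 0.195 0.182 0.181 0.182 0.186 0.187]
258 [0.199 0.19  0.172 0.168 0.173 0.188 0.188]
266 [0.19  0.189 0.162 0.162 0.16  0.168 0.189]
274 [0.191 0.191 0.157 0.157 0.157 0.159 0.19 ]
282 [0.192 0.192 0.158 0.157 0.157 0.159 0.192]
290 [0.194 0.193 0.159 0.157 0.159 0.162 0.193]
298 [0.196 0.164 0.16  0.16  0.16  0.164 0.195]
306 [0.154 0.154 0.155 0.155 0.154 0.154 0.197]
314 [0.148 0.147 0.147 0.149 0.148 0.147 0.196]
```

View pics/s9.png

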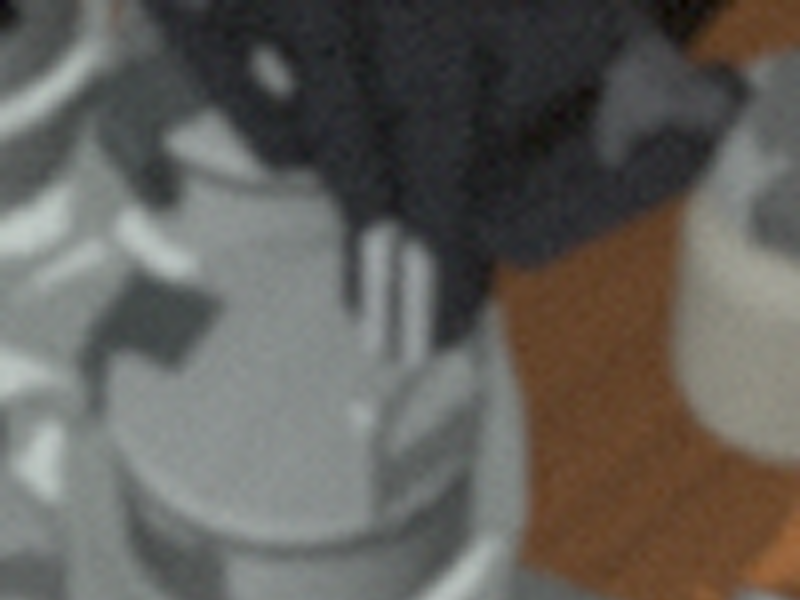

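```bash
cat >> h.py <<'E'
def cloud(d,rows,cols):
    m=viewer.camera_model('wrist');out=[]
    for r in rows:
        for c in cols:
            if d[r,c]>0:
                u=cv2.undistortPoints(np.array([[[c,r]]],float),m['camera_matrix'],m['distortion'])[0,0]
                out.append([r,c,*((m['mount']@np.r_[u[0]*d[r,c],u[1]*d[r,c],d[r,c],1])[:3]*1000).round(1)])
    return np.array(out)
E
python3 - <<'E'
from h import *
p,d=viewer.camera('wrist');st()
print(cloud(d,range(296,420,6),(312,334)))
cv2.imwrite('pics/w9.png',cv2.resize(p[230:400,230:420],(760,680))[:600])
E
```

```text
t9.33 p [0.4671 0.0482 0.1327] x [ 0. -0. -1.] jaw ang 18.7 f [-0.6  0.  -0.1] tq [-0.01  0.    0.02] g -0.003 q [ 0.64  0.13 -0.88  1.92  0.11  1.14  0.05]
[[296.  312.   11.8  -6.7   3.5]
 [296.  334.  -18.    3.8 -11.5]
 [302.  312.   11.2  -6.8   6.7]
 [302.  334.  -18.2   3.9  -8.6]
 [308.  312.  -29.5  -5.5 -11.8]
 [308.  334.  -30.5   3.5 -12.3]
 [314.  312.  -34.6  -5.4 -11.8]
 [314.  334.  -33.2   3.4 -11.1]
 [320.  312.  -38.7  -5.3 -11.5]
 [320.  334.  -38.    3.3 -11.1]
 [326.  312.  -42.6  -5.2 -11.3]
 [326.  334.  -42.8   3.1 -11.3]
 [332.  312.  -48.3  -5.  -12.2]
 [332.  334.  -46.7   3.  -11.2]
 [338.  312.  -50.5  -4.9 -11.2]
 [338.  334.  -51.7   2.9 -11.9]
 [344.  312.  -54.8  -4.8 -11.6]
 [344.  334.  -54.8   2.8 -11.5]
 [350.  312.  -57.9  -4.7 -11.3]
 [350.  334.  -57.7   2.7 -11.1]
 [356.  312.  -58.5  -4.7  -9.3]
 [356.  334.  -62.9   2.5 -12.5]
 [362.  312.  -66.1  -4.5 -12.5]
 [362.  334.  -65.7   2.4 -12.2]
 [368.  312.  -69.6  -4.4 -12.9]
 [368.  334.  -68.5   2.4 -12. ]
 [374.  312.  -71.9  -4.4 -12.5]
 [374.  334.  -72.4   2.2 -12.9]
 [380.  312.  -74.   -4.3 -12. ]
 [380.  334.  -74.1   2.2 -12.1]
 [386.  312.  -76.9  -4.2 -12.3]
 [386.  334.  -78.1   2.1 -13.2]
 [392.  312.  -77.6  -4.2 -10.7]
 [392.  334.  -80.4   2.  -13.1]
 [398.  312.  -77.9  -4.2  -8.9]
 [398.  334.  -81.    2.  -11.6]
 [404.  312.  -69.9  -4.5   0.5]
 [404.  334.  -80.1   2.   -8.7]
 [410.  312.  -71.1  -4.5   1.7]
 [410.  334.  -70.1   2.5   2.6]
 [416.  312.  -71.   -4.5   4.1]
 [416.  334.  -70.7   2.5   4.5]]
```

View pics/w9.png

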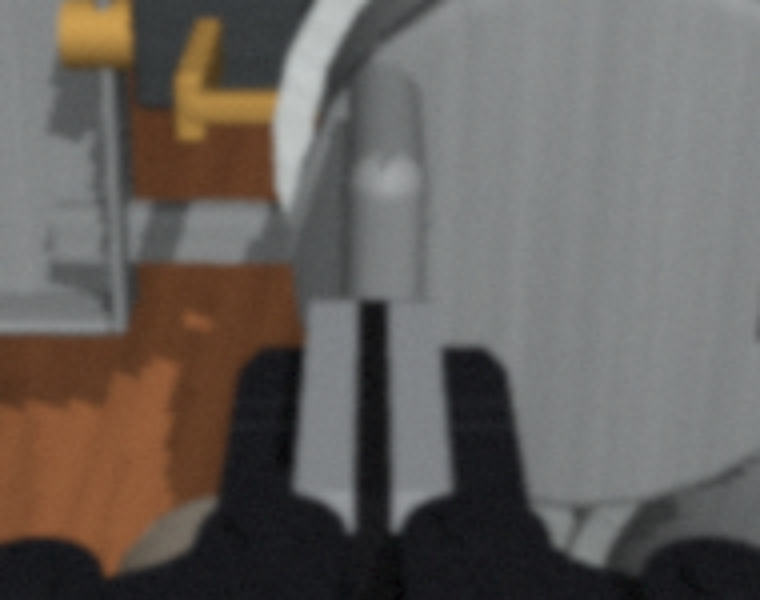

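Request:
{"name": "send_rows", "arguments": {"grip": [0,0,0,0,0], "offset": [[0,0,0],[0,0,0],[0,0,0],[0,0,0],[0,0,0]], "twist": [0,0,0,0,0]}}

```text
clock: 9.75
position: [0.4671, 0.0482, 0.1327]
ee_rot: [0.412, 0.575, -0.412, 0.575]
ft_force: [-0.1, -0.3, -0.2]
grip_width: 0.71
```

Request:
{"name": "send_rows", "arguments": {"grip": [0,0,0,0,0], "offset": [[0,0,0],[0,0,0],[5,0,0],[10,0,0],[15,0,0]], "twist": [0,0,0,0,0]}}

```text
clock: 10.17
position: [0.4669, 0.0482, 0.1171]
ee_rot: [0.412, 0.575, -0.412, 0.575]
ft_force: [-0.5, -0.2, -0.2]
grip_width: 0.999
```

```bash
python3 - <<'E'
from h import *
p,d=viewer.camera('wrist');st()
cv2.imwrite('pics/w10.png',p)
print(cloud(d,range(310,370,6),(190,205,440,450)))
p,d=viewer.camera('side')
cv2.imwrite('pics/s10.png',cv2.resize(p[225:315,270:390],(800,600),interpolation=cv2.INTER_CUBIC))
E
```

```text
t10.22 p [0.4664 0.0481 0.1161] x [-0.001 -0.    -1.   ] jaw ang 18.7 f [-0.7  0.1 -1.4] tq [ 0.03  0.08 -0.04] g 1.001 q [ 0.63  0.15 -0.88  1.94  0.13  1.11  0.03]
[[ 310.   190.   108.1 -110.7   64.6]
 [ 310.   205.   106.8  -97.9   63.8]
 [ 310.   440.    -4.3   55.9    2.9]
 [ 310.   450.    -5.1   60.5    2.5]
 [ 316.   190.    99.5 -107.8   65.2]
 [ 316.   205.    99.2  -95.7   65.1]
 [ 316.   440.    -6.    55.7    5.2]
 [ 316.   450.    -4.7   61.     6. ]
 [ 322.   190.    92.5 -105.6   66.6]
 [ 322.   205.   -41.   -45.7  -12.1]
 [ 322.   440.   -40.1   43.7  -11.5]
 [ 322.   450.   -39.9   47.6  -11.4]
 [ 328.   190.   117.4 -116.5   87.3]
 [ 328.   205.   -45.2  -44.5  -12. ]
 [ 328.   440.   -44.4   42.4  -11.5]
 [ 328.   450.   -44.5   46.1  -11.6]
 [ 334.   190.   -48.3  -49.   -11.4]
 [ 334.   205.   -48.3  -43.6  -11.4]
 [ 334.   440.   -47.5   41.5  -10.9]
 [ 334.   450.   -47.7   45.1  -11.1]
 [ 340.   190.   -51.5  -48.   -11. ]
 [ 340.   205.   -48.4  -43.9   -9. ]
 [ 340.   440.   -48.1   41.6   -8.8]
 [ 340.   450.   -51.9   43.7  -11.3]
 [ 346.   190.   -56.   -46.4  -11.5]
 [ 346.   205.   -48.8  -44.    -6.7]
 [ 346.   440.   -48.7   41.6   -6.6]
 [ 346.   450.   -54.7   42.8  -10.7]
 [ 352.   190.   -58.5  -45.6  -10.9]
 [ 352.   205.   -49.3  -44.    -4.5]
 [ 352.   440.   -48.9   41.8   -4.2]
 [ 352.   450.   -58.2   41.7  -10.7]
 [ 358.   190.   -62.4  -44.3  -11.4]
 [ 358.   205.   -50.4  -43.9   -2.7]
 [ 358.   440.   -49.7   41.8   -2.2]
 [ 358.   450.   -58.4   41.9   -8.5]
 [ 364.   190.   -63.8  -44.   -10.1]
 [ 364.   205.   -51.4  -43.8   -0.8]
 [ 364.   440.   -51.1   41.5   -0.7]
 [ 364.   450.   -59.6   41.7   -7. ]]
```

View pics/w10.png

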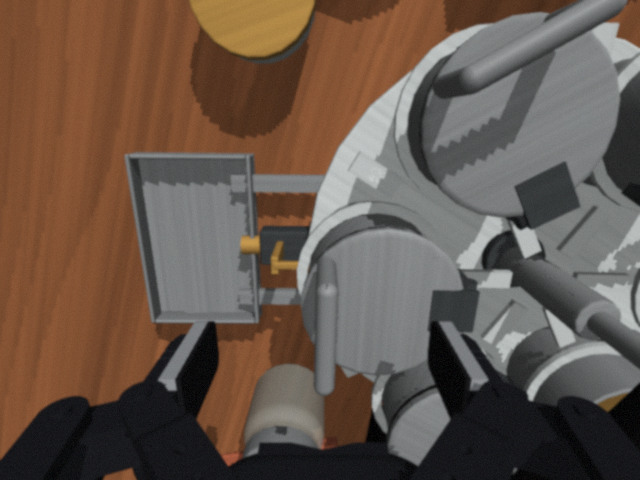

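View pics/s10.png

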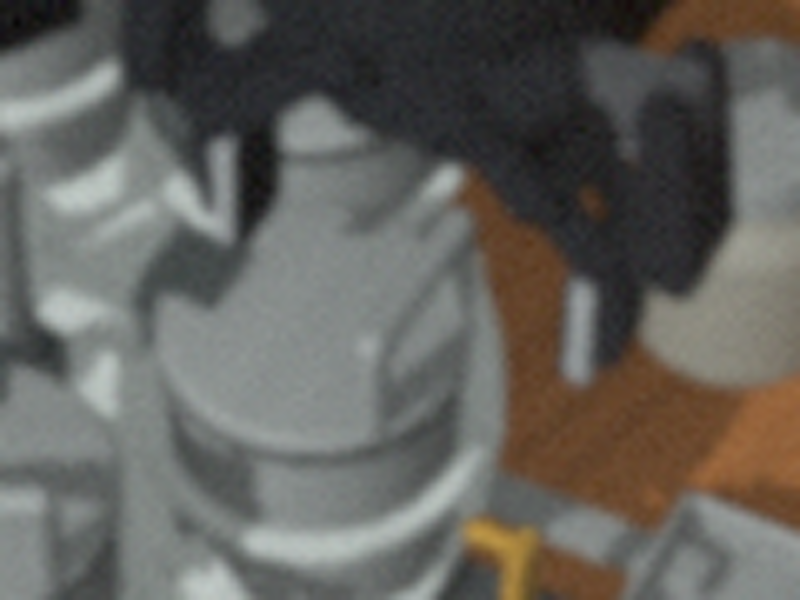

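```bash
python3 - <<'E'
from h import *
p,d=viewer.camera('wrist');o,R=st()
c=cloud(d,range(240,420,6),(322,326));print(c)
for dz in (-11,0,11): print(proj('wrist',[o['position']+R@np.array([-.046,0,dz/1000])],o))
E
```

```text
t10.32 p [0.4666 0.0483 0.1171] x [-0.001  0.    -1.   ] jaw ang 18.7 f [-0.2  0.2  0.6] tq [-0.    0.01 -0.06] g 1.001 q [ 0.63  0.15 -0.88  1.94  0.13  1.11  0.03]
[[ 2.400e+02  3.220e+02  3.740e+01 -1.500e+00 -1.930e+01]
 [ 2.400e+02  3.260e+02  2.640e+01  7.000e-01 -2.290e+01]
 [ 2.460e+02  3.220e+02  2.540e+01 -1.500e+00 -1.980e+01]
 [ 2.460e+02  3.260e+02  1.660e+01  6.000e-01 -2.280e+01]
 [ 2.520e+02  3.220e+02  1.610e+01 -1.500e+00 -1.970e+01]
 [ 2.520e+02  3.260e+02 -3.000e-01  4.000e-01 -2.560e+01]
 [ 2.580e+02  3.220e+02 -3.900e+00 -1.400e+00 -2.390e+01]
 [ 2.580e+02  3.260e+02 -5.800e+00  4.000e-01 -2.460e+01]
 [ 2.640e+02  3.220e+02 -1.150e+01 -1.400e+00 -2.400e+01]
 [ 2.640e+02  3.260e+02 -1.250e+01  3.000e-01 -2.440e+01]
 [ 2.700e+02  3.220e+02 -1.970e+01 -1.400e+00 -2.450e+01]
 [ 2.700e+02  3.260e+02 -2.050e+01  3.000e-01 -2.480e+01]
 [ 2.760e+02  3.220e+02 -2.460e+01 -1.400e+00 -2.390e+01]
 [ 2.760e+02  3.260e+02 -2.500e+01  2.000e-01 -2.400e+01]
 [ 2.820e+02  3.220e+02 -2.990e+01 -1.400e+00 -2.360e+01]
 [ 2.820e+02  3.260e+02 -3.200e+01  2.000e-01 -2.450e+01]
 [ 2.8
[... 1936 characters left out ...]
80e+01  3.000e-01  1.910e+01]
 [ 3.900e+02  3.220e+02 -3.630e+01 -1.400e+00  2.340e+01]
 [ 3.900e+02  3.260e+02 -3.730e+01  3.000e-01  2.260e+01]
 [ 3.960e+02  3.220e+02 -3.550e+01 -1.400e+00  2.720e+01]
 [ 3.960e+02  3.260e+02 -3.610e+01  3.000e-01  2.670e+01]
 [ 4.020e+02  3.220e+02  9.030e+01 -1.600e+00  1.427e+02]
 [ 4.020e+02  3.260e+02  1.164e+02  2.200e+00  1.661e+02]
 [ 4.080e+02  3.220e+02  8.350e+01 -1.500e+00  1.428e+02]
 [ 4.080e+02  3.260e+02  1.164e+02  2.200e+00  1.730e+02]
 [ 4.140e+02  3.220e+02  7.650e+01 -1.500e+00  1.425e+02]
 [ 4.140e+02  3.260e+02  1.160e+02  2.200e+00  1.797e+02]]
[[325.77043437 331.47946664]]
[[325.67529433 356.87789915]]
[[325.58511203 381.02815789]]
```

Request:
{"name": "send_rows", "arguments": {"grip": [0,0,0,100,180], "offset": [[6,0,1],[12,0,1],[12,0,1],[12,0,1],[12,0,1]], "twist": [0,0,0,0,0]}}

```text
clock: 10.73
position: [0.4674, 0.0474, 0.1057]
ee_rot: [0.412, 0.575, -0.412, 0.575]
ft_force: [0.5, 0.6, 0.1]
grip_width: 0.744
```

Request:
{"name": "send_rows", "arguments": {"grip": [255,255,255,255,255], "offset": [[0,0,0],[0,0,0],[0,0,0],[0,0,0],[0,0,0]], "twist": [0,0,0,0,0], "newtons": 60}}

```text
clock: 11.15
position: [0.4684, 0.0473, 0.1061]
ee_rot: [0.413, 0.574, -0.412, 0.575]
ft_force: [5.6, 0.4, -4.6]
grip_width: 0.084
```

Request:
{"name": "send_rows", "arguments": {"grip": [255,255,255,255,255], "offset": [[0,0,0],[0,0,0],[0,0,0],[0,0,0],[0,0,0]], "twist": [0,0,0,0,0]}}

```text
clock: 11.57
position: [0.4684, 0.0471, 0.106]
ee_rot: [0.413, 0.574, -0.412, 0.575]
ft_force: [4.8, -0.8, -2.6]
grip_width: 0.083
```

```bash
python3 - <<'E'
from h import *
p,d=viewer.camera('wrist');o,R=st()
cv2.imwrite('pics/w11.png',p[150:450,150:500])
p,d=viewer.camera('side')
cv2.imwrite('pics/s11.png',cv2.resize(p[225:315,270:390],(800,600),interpolation=cv2.INTER_CUBIC))
E
```

```text
t11.62 p [0.4684 0.0471 0.106 ] x [ 0.002  0.    -1.   ] jaw ang 18.7 f [ 4.8 -0.2 -2. ] tq [-0.04 -1.03 -0.15] g 0.083 q [ 0.63  0.17 -0.87  1.95  0.15  1.09  0.02]
```

View pics/w11.png

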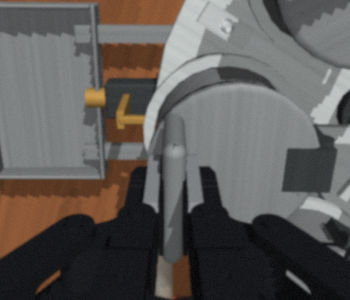

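View pics/s11.png

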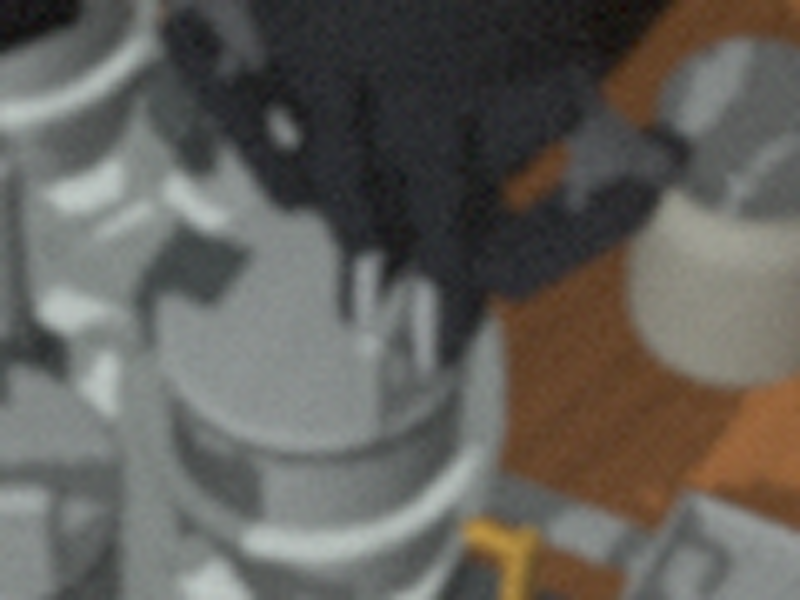

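Request:
{"name": "send_rows", "arguments": {"grip": [255,255,255,255,255], "offset": [[-1.4,0.7,0],[-2.8,1.5,0],[-4.2,2.2,0],[-5.5,3,0],[-6.8,3.8,0]], "twist": [0,0,0,0,0]}}

```text
clock: 12.08
position: [0.4712, 0.0481, 0.1118]
ee_rot: [0.412, 0.574, -0.412, 0.575]
ft_force: [9.1, -0.3, -15.3]
grip_width: 0.081
```

```bash
python3 - <<'E'
from h import *
o,R=st()
p,d=viewer.camera('side')
cv2.imwrite('pics/s12.png',cv2.resize(p[225:315,270:390],(800,600),interpolation=cv2.INTER_CUBIC))
E
```

```text
t12.08 p [0.4712 0.0481 0.1118] x [ 0.001  0.    -1.   ] jaw ang 18.7 f [  9.1  -0.3 -15.3] tq [-0.19 -1.44 -0.15] g 0.081 q [ 0.62  0.17 -0.87  1.93  0.15  1.1   0.02]
```

View pics/s12.png

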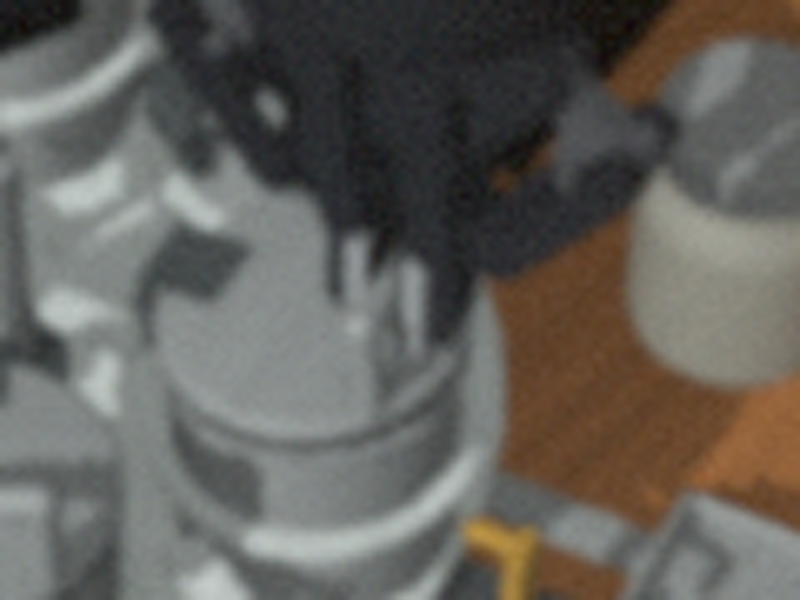

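Request:
{"name": "send_rows", "arguments": {"grip": [255,255,255,255,255], "offset": [[-1.3,0.8,0],[-2.6,1.7,0],[-3.9,2.6,0],[-5.2,3.5,0],[-6.5,4.5,0]], "twist": [0,0,0,0,0]}}

```text
clock: 12.55
position: [0.4748, 0.0492, 0.1179]
ee_rot: [0.412, 0.575, -0.413, 0.574]
ft_force: [4.5, -2.9, -11.0]
grip_width: 0.077
```

```bash
python3 - <<'E'
from h import *
o,R=st()
p,d=viewer.camera('side')
cv2.imwrite('pics/s13.png',cv2.resize(p[225:315,270:390],(800,600),interpolation=cv2.INTER_CUBIC))
E
```

```text
t12.55 p [0.4748 0.0492 0.1179] x [-0.001 -0.    -1.   ] jaw ang 18.7 f [  4.5  -2.9 -11. ] tq [-0.37 -0.88 -0.22] g 0.077 q [ 0.62  0.17 -0.87  1.92  0.15  1.12  0.02]
```

View pics/s13.png

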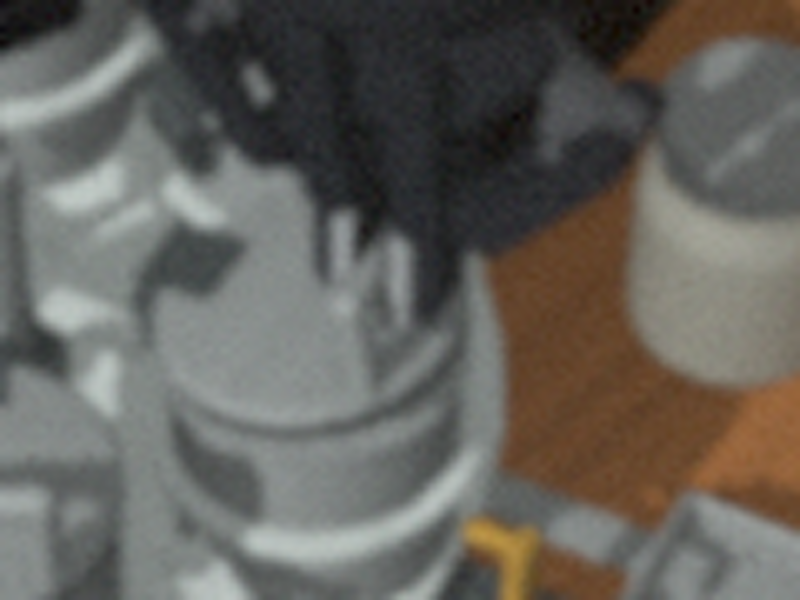

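```bash
python3 - <<'E'
from h import *
p,d=viewer.camera('wrist');o,R=st()
cv2.imwrite('pics/w13.png',p)
# lid plane in world, candidate region right of the bar
c=cloud(d,range(255,335,4),range(360,430,5))
W=(R@(c[:,2:].T/1000)).T+o['position']
a=np.radians(198.3);u=np.array([np.cos(a),np.sin(a)]);v=np.array([-u[1],u[0]])
rr=(W[:,:2]-[.590,.0845])@u;tt=(W[:,:2]-[.590,.0845])@v
ok=(rr>.075)&(rr<.12)&(abs(tt)<.03)&(W[:,2]>.11)&(W[:,2]<.15)
A=np.c_[rr,tt,np.ones(len(rr))][ok];z=W[ok,2]
for _ in range(4):
    s,*_=np.linalg.lstsq(A,z,rcond=None);e=z-A@s;k=abs(e)<.003;A,z=A[k],z[k]
print(ok.sum(),len(z),s,'theta',np.arctan(s[0]),e.std())
# bar
c=cloud(d,range(290,318,5),(320,322,324,326,328));print(c[:,:].round(1)[:30])
E
```

```text
t12.65 p [0.4752 0.0493 0.1185] x [-0. -0. -1.] jaw ang 18.7 f [ 5.  -1.4 -8.6] tq [-0.52 -0.84 -0.22] g 0.075 q [ 0.62  0.17 -0.87  1.92  0.15  1.12  0.02]
238 237 [ 0.17007626 -0.00534599  0.1118491 ] theta 0.16846427239827166 0.0005799426206761268
[[ 2.90e+02  3.20e+02 -4.24e+01 -2.10e+00 -2.61e+01]
 [ 2.90e+02  3.22e+02 -4.17e+01 -1.40e+00 -2.57e+01]
 [ 2.90e+02  3.24e+02 -4.17e+01 -7.00e-01 -2.57e+01]
 [ 2.90e+02  3.26e+02 -4.16e+01  1.00e-01 -2.57e+01]
 [ 2.90e+02  3.28e+02 -4.10e+01  8.00e-01 -2.54e+01]
 [ 2.95e+02  3.20e+02 -4.50e+01 -2.10e+00 -2.54e+01]
 [ 2.95e+02  3.22e+02 -4.48e+01 -1.40e+00 -2.52e+01]
 [ 2.95e+02  3.24e+02 -4.41e+01 -7.00e-01 -2.49e+01]
 [ 2.95e+02  3.26e+02 -4.44e+01  1.00e-01 -2.51e+01]
 [ 2.95e+02  3.28e+02 -4.36e+01  8.00e-01 -2.47e+01]
 [ 3.00e+02  3.20e+02 -4.75e+01 -2.10e+00 -2.46e+01]
 [ 3.00e+02  3.22e+02 -4.65e+01 -1.40e+00 -2.41e+01]
 [ 3.00e+02  3.24e+02 -4.72e+01 -7.00e-01 -2.45e+01]
 [ 3.00e+02  3.26e+02 -4.64e+01  0.00e+00 -2.41e+01]
 [ 3.00e+02  3.28e+02 -4.58e+01  8.00e-01 -2.38e+01]
 [ 3.05e+02  3.20e+02 -4.71e+01 -2.10e+00 -2.25e+01]
 [ 3.05e+02  3.22e+02 -4.78e+01 -1.40e+00 -2.28e+01]
 [ 3.05e+02  3.24e+02 -4.72e+01 -7.00e-01 -2.25e+01]
 [ 3.05e+02  3.26e+02 -4.65e+01  0.00e+00 -2.22e+01]
 [ 3.05e+02  3.28e+02 -4.59e+01  8.00e-01 -2.19e+01]
 [ 3.10e+02  3.20e+02 -4.61e+01 -2.10e+00 -1.99e+01]
 [ 3.10e+02  3.22e+02 -4.73e+01 -1.40e+00 -2.06e+01]
 [ 3.10e+02  3.24e+02 -4.69e+01 -7.00e-01 -2.04e+01]
 [ 3.10e+02  3.26e+02 -4.73e+01  0.00e+00 -2.06e+01]
 [ 3.10e+02  3.28e+02 -4.75e+01  7.00e-01 -2.07e+01]
 [ 3.15e+02  3.20e+02 -4.65e+01 -2.10e+00 -1.81e+01]
 [ 3.15e+02  3.22e+02 -4.70e+01 -1.40e+00 -1.84e+01]
 [ 3.15e+02  3.24e+02 -4.71e+01 -7.00e-01 -1.85e+01]
 [ 3.15e+02  3.26e+02 -4.71e+01  0.00e+00 -1.85e+01]
 [ 3.15e+02  3.28e+02 -4.71e+01  8.00e-01 -1.85e+01]]
```

View pics/w13.png

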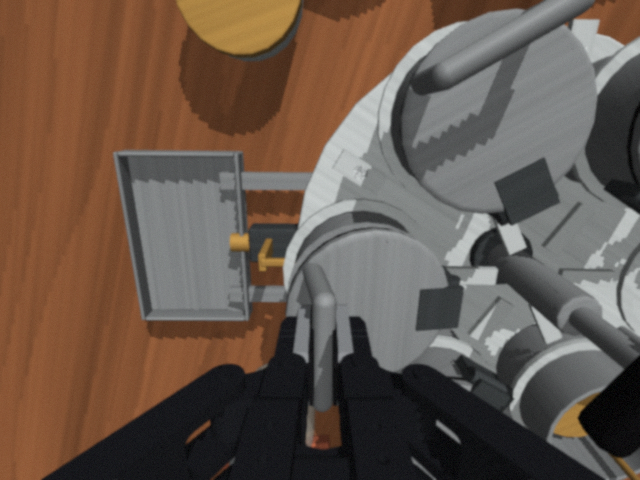

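Request:
{"name": "send_rows", "arguments": {"grip": [255,255,255,255,255], "offset": [[-0.5,0.4,0],[-1,0.8,0],[-1.5,1,0],[-1.5,1,0],[-1.5,1,0]], "twist": [0,0,0,0,0]}}

```text
clock: 13.07
position: [0.4764, 0.0497, 0.1201]
ee_rot: [0.412, 0.574, -0.412, 0.575]
ft_force: [5.9, -2.3, -10.5]
grip_width: 0.084
```

Request:
{"name": "send_rows", "arguments": {"grip": [255,255,255,255,255], "offset": [[0,0,0],[0,0,0],[0,0,0],[0,0,0],[0,0,0]], "twist": [0,0,0,0,0]}}

```text
clock: 13.48
position: [0.4764, 0.0497, 0.1201]
ee_rot: [0.412, 0.574, -0.412, 0.575]
ft_force: [5.8, -2.0, -11.2]
grip_width: 0.082
```

```bash
cat > lid.py <<'E'
from h import *
p,d=viewer.camera('wrist');o,R=st()
cv2.imwrite('pics/w14.png',p)
c=cloud(d,range(255,335,4),range(360,430,5))
W=(R@(c[:,2:].T/1000)).T+o['position']
a=np.radians(198.3);u=np.array([np.cos(a),np.sin(a)]);v=np.array([-u[1],u[0]])
rr=(W[:,:2]-[.590,.0845])@u;tt=(W[:,:2]-[.590,.0845])@v
ok=(rr>.075)&(rr<.12)&(abs(tt)<.03)&(W[:,2]>.11)&(W[:,2]<.15)
A=np.c_[rr,tt,np.ones(len(rr))][ok];z=W[ok,2]
for _ in range(4):
    s,*_=np.linalg.lstsq(A,z,rcond=None);e=z-A@s;k=abs(e)<.003;A,z=A[k],z[k]
print(len(z),s,'theta',np.arctan(s[0]))
# bar far end (row direction): bar lateral
c=cloud(d,range(300,420,4),range(312,336,2));top=c[(c[:,2]<-43)&(c[:,2]>-50)]
W=(R@(top[:,2:].T/1000)).T+o['position'];t2=(W[:,:2]-[.590,.0845])@v;r2=(W[:,:2]-[.590,.0845])@u
print('bar lateral',t2.min(),t2.max(),'r',r2.mean(),'tcp lat',(o['position'][:2]-[.590,.0845])@v)
p,d=viewer.camera('top');cv2.imwrite('pics/t14.png',cv2.resize(p[130:360,170:430],(780,690))[:600])
p,d=viewer.camera('side');cv2.imwrite('pics/s14.png',cv2.resize(p[190:400,170:430],(780,630),interpolation=cv2.INTER_CUBIC)[:600])
E
python3 lid.py
```

```text
t13.53 p [0.4764 0.0497 0.1201] x [ 0. -0. -1.] jaw ang 18.7 f [  4.9  -1.2 -10.5] tq [-0.43 -1.08 -0.25] g 0.082 q [ 0.62  0.17 -0.87  1.91  0.15  1.12  0.01]
226 [0.20672643 0.00269204 0.10960387] theta 0.20385483863163303
bar lateral -0.026937536009817027 0.022200956951700643 r 0.12002793867855958 tcp lat -0.002608373376767628
```

View pics/s14.png

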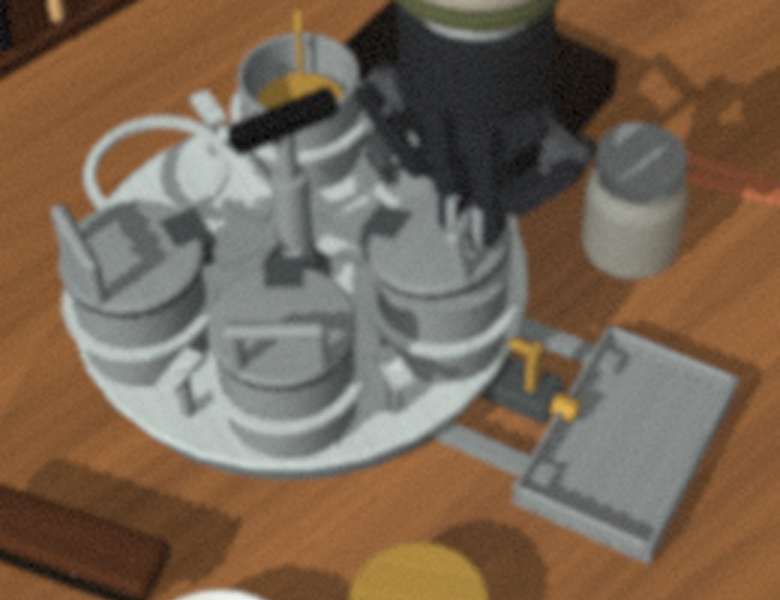

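View pics/w14.png

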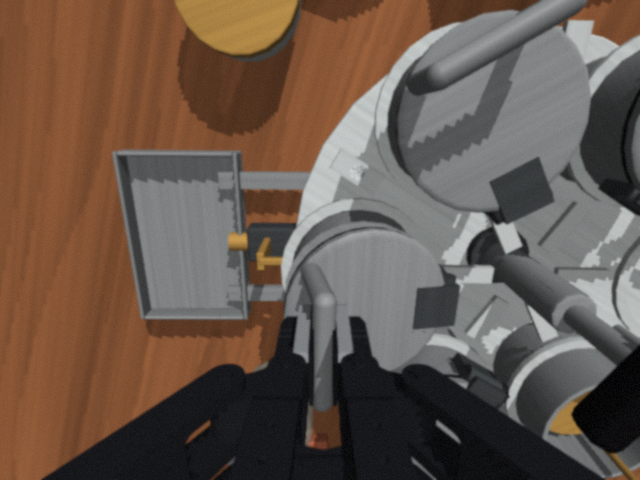

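```bash
python3 -c "
from h import *
print(manip.hand_in());st()"
```

```text
the job is handed in; nothing more can be done
None
the job is handed in; nothing more can be done
```

I turned the carousel one stop anticlockwise by its T-bar, then pulled the stuck lid of the pot at the pointer free in small steps. I handed in with the fingers still holding it ajar; the hand-in gives no verdict, so whether it passed is not confirmed.

**Last checks, at about 13.5 s of the 45 s:**
- **Lid:** a plane fitted to the wrist camera's depth gave an opening of about 0.20 rad, or 16 to 17 mm at the front edge. The 14 mm rise of the hand agrees. The hand's position did not change over the last 0.4 s.
- **Grip:** the opening read 0.082, which fits the 9 mm bar.
- **Turntable:** the handle sits within about 2–3 mm of where it should be at the stop, roughly 0.02 rad. The side picture looks the same as just after the turntable was released.
- **Other lids and bench items:** the other lids look shut, and nothing on the bench appears to have moved. I judged this by eye from the side and wrist pictures.

**What failed or disagreed:**
- **First grasp missed:** the fingers closed above the lid handle. The wrist camera's depth put the closed fingertips about 27 mm short of the reported tool tip. I opened the gripper, went down a further 27 mm in all and gripped the bar properly.
- **T-bar grip:** by the same reading, my earlier hold on the T-bar was probably only at its upper edge, though it turned the carousel cleanly.
- **Force higher than expected:** the wrist still read about 10 N downward at the end, where the task text gives under 2.5 N for this opening. I did not find the cause.

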